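# Store a cast specimen block in the dry box and bolt its sealed lid

### The arm

A 6-joint arm with a two-finger parallel gripper is mounted at the origin on the work surface. World frame = base frame: x ahead of the robot, y to its left, z up, the work surface at z = 0. Lengths are in m, angles in degrees, forces in N, time in s.
With the tool pointing down it reaches from about 0.35 to 0.95 m from the base axis. Payload 17.4 kg.
Tool frame: the origin (TCP) lies at the very end of the fingers, on their centre line; the grasp point (between the pads) lies 19 mm behind it; x points along the fingers, y is the direction in which the jaws open and shut, and the axes are right-handed (so a half turn about x gives the same grasp; the last joint's range is limited). The gripper opens to 93 mm and grips with 3 to 60 N. Pads are 15 mm wide; open, the fingers measure 128 mm over their backs; the gripper's body (75 mm by 188 mm) begins 65 mm behind the grasp point.
Start: joints at [67.735, 6.646, 82.598, -0, 90.757, -2.166], TCP at [0.232, 0.634, 0.219] pointing down, gripper open.
Joint ranges: [-162.19, 162.19], [-47.58, 125.68], [4.15, 143.07], [-65.23, 245.23], [0.69, 171.88], [-170.13, 170.13]. Speed limits (degrees/s): [108.29, 108.29, 127.2, 180, 180, 180].

### API

Orientations are given as a 3x3 rotation matrix whose columns are the frame's x, y, z axes.
In Python, from plant import sense, get_image, camera_info, job_done, outline_of, place_of gives the robot as it stands. The module is installed in compiled form; this text tells all that it offers.
- The arm moves only by the tool servo_tool, never from a script. Its argument "rows" is a list of rows, each a list of 3 entries, a list of its own where there are three numbers: the closure, from 0 (fully open) to 1 (shut), then the shift along the tool's x, y, z in cm, then the turn, a rotation vector about the tool's x, y, z in rad. In form: [[gripper, [tx, ty, tz], [wx, wy, wz]], ...]. A call has 1 to 10 rows; each row shifts and turns the commanded pose from where the row before left it, along the tool's axes as they then stand; what a row does not reach is not made up. A row lasts 1/10 s, in which the tool goes at most 50 mm and 8.59 degrees, less where a joint would pass 70% of its speed; a pose out of reach is approached as far as the arm can. A call with a gripper value outside its range is refused whole. The fingers move at their own pace and stop on an object; "squeeze" is the grip in N (left out, the last holds). Time passes only in rows, so rows that do not move let the fingers close. It gives the time, the measured TCP pose, the force and the opening at its end, in the units of the state.
- sense(): the state, without advancing time (a new reading comes with each control period).
- get_image(name): name is "side" or "top" or "wrist"; returns (picture, depth): 384x512x3 uint8, red, green, blue; 384x512 float32, m along the optical axis (not along the pixel's ray), 0 where there is no reading.
- camera_info(name): a dict with "fovy" (degrees; the focal length in pixels is half the picture's height over the tangent of half this angle, whatever the lens; pixels are square), "cx", "cy" (the principal point, pixels), "camera_from_world" (4x4, takes a point from world to camera coordinates). Camera axes: x right, y down, z forward; pixel columns grow to the right and rows downward; lengths in m; the calibration is good to about 2 mm. A picture is of the moment at which its call begins: read the wrist's pose just before it. camera_info takes no time and is no camera call; for the wrist camera it gives the pose at the moment of the call.
- job_done(): hands the job in, once; it reports no verdict.
Trained networks look in the newest picture that a camera, given by its name, has taken for a name from the list of things; names that differ only in an ending like _2 or _b are one class to them, and where a whole thing is asked for, a point or a joint stands for the part that bears it (a point fixed in the world has none). Each returns a list of dicts, best first, with "p" (0 to 1); they miss things now and then, are a little off and sometimes report something else, mostly with a low value. They report only what shows in the picture. A call takes as long as a camera call. They do not tell look-alikes from the thing itself.
- outline_of(camera, query): "region" (384x512 bool, what is visible of it) and "point" ([column, row] in pixels, amid what is visible of it).
- place_of(camera, query): "point" ([column, row] in pixels: a listed point, or the origin of a listed thing).
The state is a dict: "t": time; "qpos": joint angles; "qd": joint speeds; "effort": joint torques, N m; "tool_pos": TCP position; "eef_rot": TCP orientation; "ft_force": force on the tool from outside, world axes, zero at the start; "ft_torque": the same for the moment, N m; "finger_gap": opening from 0.0 (shut) to 1.0 (fully open).
Only numpy, scipy, OpenCV 4.12 (cv2) and the standard library are available. Lean on these libraries where they do the work, as an engineer would, in place of code of your own. Each camera call takes 0.05 s, during which the arm holds its last target. There are 200 camera calls.

### The job

Lift the cast specimen block out of its mould and lay it flat, label up, on the floor of the open dry box, clear of the block already stored there. Then swing the lid down and, pressing it firmly but not violently against its sprung seal, feel for the height at which the bolt slips into the slot of its keeper and slide it fully home, so that the lid stays down when you let go. Leave everything else where it stands.

Things in the scene. Friction and masses are not known exactly. Their poses are not given: they have to be found in the camera images.
- block: cast specimen block to store, loose, 60 g: amber resin foot 40 x 26 x 15 mm (x, y, z) under a grey label plate 48 x 34 x 9 mm with a thin white label on top. Starts in the mould's cavity, foot bottom 5 mm above the bench, plate just above the mould's top (20 to 29 mm above the bench): grip the plate across its 34 mm (y). Origin: centre of the foot's underside, z up.
- mould: the aluminium casting mould that holds the block, fixed, 85 x 70 x 20 mm (x, y, z), with one open cavity 42 x 28 mm, 15 mm deep, in the middle of its top. Origin: centre of its underside; x along the long side.
- mould_empty: a second mould, the same as the first but empty; fixed, not needed.
- old_block: a finished block, the same as the one to be stored, already lying in the dry box; leave it there.
- box: grey dry box, fixed, 150 x 200 x 50 mm (x, y, z), 5 mm walls and floor, open top. Origin: centre of the underside; front is -x, lid hinged along +x. On its +y side, at box x -0.055, y 0.108 to 0.120, the steel keeper with a slot 32 mm wide (x), 11 mm high: the slot's top edge is 71 to 78 mm above the bench, clamped where the last user set it; that height is not reported, feel for it.
- box_floor (a point): centre of the inner floor of the box, 5 mm above the bench; the clear inside measures 140 x 190 mm, less the seal bar along the front wall (10 mm in x, above 46 mm; above 30 mm when pressed).
- lid (a joint): lid angle about its hinge (box y): 0 = seal fully pressed, about 0.11 = resting ajar on the seal, 1.57 = upright; starts open. Bolted, it rests between 0.01 and 0.08 by the keeper's setting. Friction keeps it where it is left. White plate 156 x 200 x 8 mm, 0.3 kg; outer face up when closed (60 mm above the bench at angle 0), away from the robot when open.
- lid_hinge (a point): middle of the hinge line, at box (0.080, 0, 0.052). Turns with the lid: x points from the free edge to the hinge, y along the hinge, z out of the outer face; the plate spans x -0.160 to -0.004, y +-0.100, z 0 to 0.008.
- lid_edge (a point): middle of the lid's free edge, on the outer face, 160 mm from the hinge.
- seal: black rubber seal bar 7 x 160 x 22 mm inside the box's front wall, on springs: moves straight down 16 mm, pushing up with 5 N when free and 12 N when fully pressed, where it stops hard. Origin: middle of its top face, 68 mm above the bench when free, 52 mm when pressed. More than 45 N from the lid would crush it.
- bolt (a joint): travel (m) of the slide bolt along the lid's +y: 0 = drawn back, 0.026 = fully home, 0.013 = tongue reaches the keeper. Steel bar 14 x 130 x 8 mm on the lid's outer face, 135 mm from the hinge, friction 2 N. Its +y end (the tongue, 8 mm high) enters the keeper's 11 mm slot only while the lid is held at the right height; too high or too low it butts on the keeper.
- bolt_knob (a point): centre of the top of the bolt's black knob, 16 x 12 x 24 mm (x, y, height above the bar); axes as the lid's. The bar runs on 57 mm to -y and 73 mm to +y of the knob's centre, so fingertips can press on it either side. At lid angle 0 this point is 92 mm above the bench.
- media_bottle: clear bottle, blue cap, 80 mm wide, 170 mm tall; bystander.
- small_bottle: small clear bottle, green cap, 54 mm wide, 100 mm tall; bystander.
- white_jar: white jar, 100 mm wide, 140 mm tall; bystander.
- spatula: steel spatula 170 mm long lying on the bench; bystander.
- beaker: small glass beaker, 60 mm wide, 80 mm tall; bystander.
There are look-alikes about, which are no part of the job. What is shaped like the mould but green or turquoise is not meant.

How it is judged (in metres and radians):
On the way, in this order (a step that is already met when the one before it is completed fails the run):
1. the block has been lifted out of the mould (z of block in the frame of mould above 0.04 m), for 0.1 s.
2. the block lies flat on the floor of the box, released, while the lid is still open (x of block in the frame of box between -0.07 and 0.07 m and y of block in the frame of box between -0.095 and 0.095 m and z of block in the frame of box below 0.009 m and angle between block's own z axis and vertical below 0.15 rad and contact force between the fingers and block below 0.1 N and value of joint lid above 1 rad), for 0.2 s.
3. the lid has been swung down onto its seal (value of joint lid below 0.14 rad), for 0.2 s.
At the end, for the whole second after the job is handed in: the block lies on the box floor (underside within 4 mm of it, tilted less than 0.15 rad), the lid is held down by the bolt (below 0.092 rad) and the bolt is at least 18 mm along its 26 mm travel, 5 mm or more into the keeper's slot (x of block in the frame of box between -0.07 and 0.07 m and y of block in the frame of box between -0.095 and 0.095 m and z of block in the frame of box below 0.009 m and angle between block's own z axis and vertical below 0.15 rad and value of joint lid below 0.092 rad and value of joint bolt above 0.018 m and linear speed of block below 0.02 m/s); the robot touches nothing.
It fails at once if the lid is pressed on the seal with more than 45 N (contact force between lid and seal above 45 N).
It fails at once if a bystander is moved more than 30 mm (distance of any of media_bottle, small_bottle, white_jar, spatula, beaker, old_block from where it was at the start of the episode above 0.03 m).
It also fails if it takes over 72 s, if anything falls off the work surface, if the arm or the gripper's body presses on something with over 40 N, if the wrist force passes 120 N, or if a joint passes its speed limit or range.

## Working session

There is one attempt and no reset: what is moved stays moved. The work goes in short steps, Python scripts to look and compute and a tool call to move; the robot and the scene stay as the last step left them, time stands still between calls to the robot, and variables do not carry over. Pictures are saved under pics/ and viewed, about 8 in all and at most 12, crops included, and the job is handed in when it is done.

Besides the shell and the picture viewer there is one more tool, called after "Call:" by a JSON object that holds its "api" and its "payload", one argument or row to a line. servo_tool: Moves the arm, as the interface text tells. Its arguments: {"type":"object","properties":{"rows":{"type":"array"},"squeeze":{"type":"number"}},"required":["rows"]}

```bash
ls; mkdir -p pics
cat > h.py <<'E'
import numpy as np, cv2
from plant import *
np.set_printoptions(precision=4,suppress=True)
def cam(n):
    c=camera_info(n); f=192/np.tan(np.radians(c['fovy'])/2); return f,c['cx'],c['cy'],np.array(c['camera_from_world'])
def px2w(n,uv,d):
    f,cx,cy,T=cam(n); p=np.array([(uv[0]-cx)/f*d,(uv[1]-cy)/f*d,d,1]); return (np.linalg.inv(T)@p)[:3]
def px2z(n,uv,z):
    f,cx,cy,T=cam(n); I=np.linalg.inv(T); r=I[:3,:3]@np.array([(uv[0]-cx)/f,(uv[1]-cy)/f,1]); o=I[:3,3]; return o+r*(z-o[2])/r[2]
def cloud(n,D):
    f,cx,cy,T=cam(n); v,u=np.mgrid[:384,:512]; P=np.stack([(u-cx)/f*D,(v-cy)/f*D,D,np.ones_like(D)],-1); return (P@np.linalg.inv(T).T)[...,:3]
def save(n,img): cv2.imwrite('pics/'+n+'.png',img[...,::-1])
E
python3 - <<'E'
from h import *
ims=[]
for n in ['top','side']:
    im,D=get_image(n); np.save(n+'_D.npy',D); ims.append(im); P=cloud(n,D)
    for q in ['block','mould','old_block','box','lid','bolt_knob','lid_edge','lid_hinge','box_floor','seal']:
        try:
            for r in place_of(n,q)[:3]:
                u,v=np.round(r['point']).astype(int)
                w=P[v,u] if 0<=v<384 and 0<=u<512 else None
                print(n,q,round(r['p'],2),np.round(r['point']),w)
        except Exception as e: print(n,q,e)
s=sense(); print(s['t'],s['tool_pos'],s['eef_rot'],s['ft_force'],s['finger_gap'])
save('a',np.vstack(ims))
cv2.imwrite('pics/a.png',cv2.resize(np.hstack(ims),(1024,384))[...,::-1])
save('top',cv2.resize(ims[0],(800,600)));save('side',cv2.resize(ims[1],(800,600)))
E
```

```text
pics
top block 0.71 [307. 223.] [ 0.5063 -0.1223  0.0296]
top mould 0.9 [309. 223.] [ 0.5065 -0.1283  0.029 ]
top mould 0.83 [269. 188.] [ 0.6125 -0.0095  0.0017]
top mould 0.67 [271. 261.] [ 0.3937 -0.0207  0.0046]
top old_block 0.71 [178. 219.] [0.5059 0.2554 0.0291]
top old_block 0.31 [202. 223.] [0.4994 0.1872 0.0038]
top box 0.72 [202. 222.] [0.5023 0.1873 0.0045]
top box 0.6 [309. 224.] [ 0.5034 -0.1281  0.0307]
top lid it knows: beaker, block, bolt_knob, box, box_floor, lid_edge, lid_hinge, media_bottle, mould, mould_empty, old_block, seal, small_bottle, spatula, white_jar
top lid_edge 0.79 [199. 170.] [0.6604 0.2041 0.0049]
top lid_hinge 0.81 [203. 192.] [0.5822 0.1829 0.0638]
top lid_hinge 0.31 [280. 142.] [ 0.7254 -0.0331  0.1101]
top box_floor 0.84 [203. 222.] [0.5025 0.1844 0.0037]
side block 0.86 [250. 274.] [ 0.4918 -0.1414  0.0288]
side mould 0.85 [189. 262.] [ 0.3855 -0.0448  0.0212]
side mould 0.62 [250. 278.] [ 0.4914 -0.1426  0.0182]
side mould 0.62 [268. 235.] [ 0.5898 -0.0304  0.0216]
side old_block 0.65 [243. 126.] [0.7608 0.5157 0.0421]
side old_block 0.59 [199
[... 297 characters left out ...]
24]
side lid_edge 0.68 [242. 129.] [0.6092 0.1741 0.2097]
side lid_edge 0.28 [281. 349.] [ 0.4743 -0.3218  0.0043]
side lid_hinge 0.76 [231. 183.] [0.5755 0.1709 0.0568]
side lid_hinge 0.7 [226. 164.] [0.5911 0.246  0.0727]
side lid_hinge 0.36 [177. 186.] [0.4326 0.1946 0.0696]
side box_floor 0.92 [204. 200.] [0.5041 0.195  0.005 ]
side box_floor 0.69 [250. 278.] [ 0.4914 -0.1426  0.0182]
side box_floor 0.45 [227. 372.] [ 0.3646 -0.3255  0.0042]
side seal 0.56 [177. 191.] [0.4314 0.1953 0.0537]
side seal 0.42 [244. 128.] [0.7655 0.5176 0.0328]
1.0 [0.232  0.6339 0.2186] [[-0.      0.3436  0.9391]
 [-0.      0.9391 -0.3436]
 [-1.     -0.     -0.    ]] [0.0873 0.0455 0.0508] 1.0020070377262678
```

View pics/top.png

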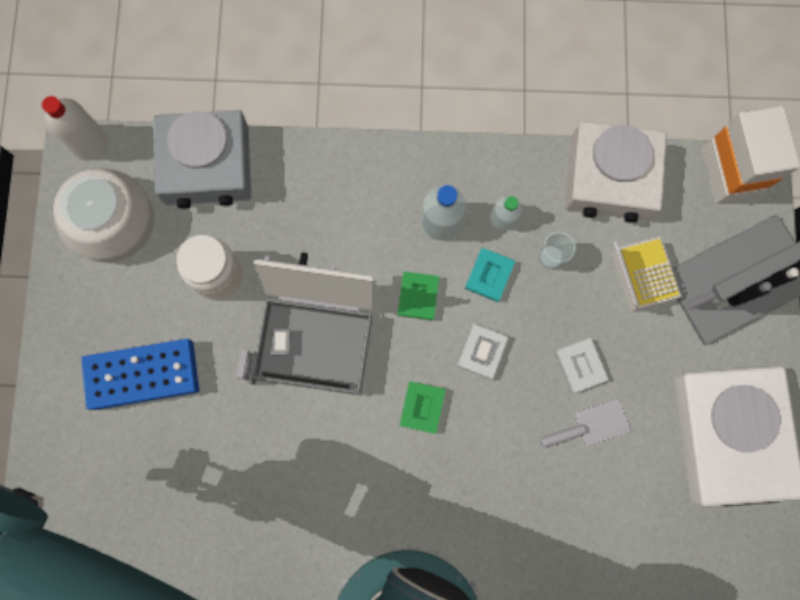

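View pics/side.png

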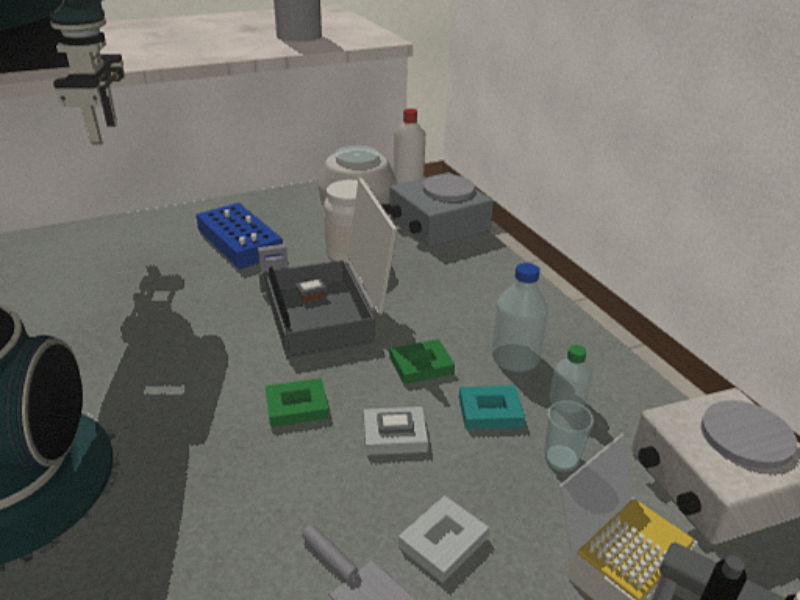

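The top view (800x600) shows the grey box around (315,345) with its lid upright, and the old block inside at (280,342). The loaded white mould is at (485,350), the empty one at (582,365). The keeper is at (247,365) and the jar at (205,265).

Run:
```python
from h import *
for n in ['top','side']:
    P=cloud(n,np.load(n+'_D.npy')); 
    def sel(name,c,r,z0,z1):
        m=(np.hypot(P[...,0]-c[0],P[...,1]-c[1])<r)&(P[...,2]>z0)&(P[...,2]<z1)
        q=P[m].astype(np.float32)
        if len(q)<5: print(n,name,'few');return
        (cx,cy),(w,h),a=cv2.minAreaRect(q[:,:2]); print(n,name,len(q),'c',round(cx,4),round(cy,4),'wh',round(w,4),round(h,4),'ang',round(a,1),'zmed',np.median(q[:,2]))
    sel('plate',(.5,-.125),.04,.0255,.035)
    sel('mould',(.5,-.125),.06,.015,.035)
    sel('boxrim',(.5,.187),.16,.044,.056)
    sel('boxall',(.5,.187),.16,.040,.09)
    sel('lidhi',(.62,.187),.13,.12,.19)
    sel('lidtop',(.62,.187),.13,.19,.24)
    sel('keeper',(.44,.3),.05,.058,.1)
    sel('oldblk',(.505,.25),.035,.02,.035)
    sel('jar',(.62,.33),.09,.12,.16)
```

```text
Traceback (most recent call last):
cv2.error: OpenCV(4.12.0) /io/opencv/modules/imgproc/src/convhull.cpp:143: error: (-215:Assertion failed) total >= 0 && (depth == CV_32F || depth == CV_32S) in function 'convexHull'
```

```bash
cat > m.py <<'E'
from h import *
def sel(n,P,name,c,r,z0,z1):
    m=(np.hypot(P[...,0]-c[0],P[...,1]-c[1])<r)&(P[...,2]>z0)&(P[...,2]<z1)
    q=P[m]
    if len(q)<5: print(n,name,'few');return
    (cx,cy),(w,h),a=cv2.minAreaRect(np.ascontiguousarray(q[:,:2],dtype=np.float32)); print(n,name,len(q),'c',round(cx,4),round(cy,4),'wh',round(w,4),round(h,4),'ang',round(a,1),'zmed',np.median(q[:,2]))
E
python3 - <<'E'
from m import *
for n in ['top','side']:
    P=cloud(n,np.load(n+'_D.npy'))
    for a in [('plate',(.5,-.125),.04,.0255,.035),
    ('mould',(.5,-.125),.06,.015,.035),
    ('boxrim',(.5,.187),.16,.044,.056),
    ('boxall',(.5,.187),.16,.040,.09),
    ('lidhi',(.62,.187),.13,.12,.19),
    ('lidtop',(.62,.187),.13,.19,.24),
    ('keeper',(.44,.3),.05,.058,.1),
    ('oldblk',(.505,.25),.035,.02,.035),
    ('jar',(.62,.33),.09,.12,.16)]: sel(n,P,*a)
E
```

```text
top plate 164 c 0.5015 -0.1279 wh 0.0546 0.049 ang 58.5 zmed 0.02915730393688054
top mould 628 c 0.503 -0.1276 wh 0.07 0.0855 ang 70.0 zmed 0.021118990091623102
top boxrim 576 c 0.5011 0.1956 wh 0.2086 0.1622 ang 83.4 zmed 0.049614797046936165
top boxall 1169 c 0.5019 0.2014 wh 0.2205 0.1711 ang 83.4 zmed 0.05410335663115551
top lidhi 701 c 0.6121 0.1777 wh 0.1989 0.0508 ang 82.8 zmed 0.15913980454614385
top lidtop 438 c 0.6171 0.1776 wh 0.1994 0.0379 ang 83.5 zmed 0.2057728111533037
top keeper 144 c 0.46 0.2874 wh 0.0499 0.0676 ang 5.4 zmed 0.08407860763659625
top oldblk 183 c 0.5081 0.2535 wh 0.0456 0.0341 ang 0.2 zmed 0.028470090794199487
top jar 799 c 0.6185 0.3305 wh 0.1779 0.0845 ang 72.8 zmed 0.13938189223858966
side plate 262 c 0.503 -0.1288 wh 0.0367 0.0477 ang 70.6 zmed 0.02991850744565039
side mould 950 c 0.503 -0.1289 wh 0.0745 0.0849 ang 70.4 zmed 0.02124526665511678
side boxrim 656 c 0.5024 0.1986 wh 0.2259 0.1634 ang 84.9 zmed 0.04978401984498326
side boxall 1446 c 0.5062 0.2002 wh 0.2315 0.1688 ang 85.7 zmed 0.053172146974395595
side lidhi 735 c 0.6135 0.176 wh 0.2044 0.0503 ang 83.0 zmed 0.15750600025898642
side lidtop 325 c 0.6133 0.1774 wh 0.2006 0.0291 ang 82.8 zmed 0.20374882775086334
side keeper 211 c 0.4598 0.2875 wh 0.0502 0.0688 ang 5.4 zmed 0.07646338516745266
side oldblk 160 c 0.5093 0.2594 wh 0.0501 0.0485 ang 88.9 zmed 0.02977939840681615
side jar 349 c 0.6086 0.3364 wh 0.1761 0.0768 ang 62.5 zmed 0.14034295121128648
```

Call:
{"api": "servo_tool", "payload": {
  "rows": [
    [0, [0, -3.6, 3.0], [0, 0, 0]],
    [0, [0, -3.6, 3.0], [0, 0, 0]],
    [0, [0, -3.6, 3.0], [0, 0, 0]],
    [0, [0, -3.6, 3.0], [0, 0, 0]],
    [0, [0, -3.6, 3.0], [0, 0, 0]],
    [0, [0, -3.6, 3.0], [0, 0, 0]],
    [0, [0, -3.6, 3.0], [0, 0, 0]],
    [0, [0, -3.6, 3.0], [0, 0, 0]],
    [0, [0, -3.6, 3.0], [0, 0, 0]],
    [0, [0, -3.6, 3.0], [0, 0, 0]]
  ],
  "squeeze": 20
}}

```text
t: 2.0
tool_pos: [0.3901, 0.191, 0.2189]
eef_rot: [[0.001, 0.343, 0.939], [0.0, 0.939, -0.343], [-1.0, 0.001, 0.001]]
ft_force: [1.3, 0.6, 0.6]
finger_gap: 0.999
```

```bash
cat >> h.py <<'E'
def go(x,y,z,yaw=None):
    """remaining shift in tool axes (cm) to reach world point; yaw deg = wanted direction of tool y"""
    s=sense(); R=np.array(s['eef_rot']); d=R.T@(np.array([x,y,z])-s['tool_pos'])*100
    print('tool',np.array(s['tool_pos']),'yaw',np.degrees(np.arctan2(R[1,1],R[0,1])),'F',np.array(s['ft_force']),'gap',s['finger_gap'],'t',s['t'],'shift cm',d)
E
python3 -c "
from h import *
go(.5025,-.128,.12)"
```

```text
tool [0.3901 0.191  0.2189] yaw 69.92441849676985 F [1.2562 0.5788 0.6265] gap 0.9994013332569425 t 2.0 shift cm [  9.8936 -26.1066  21.4983]
```

Call:
{"api": "servo_tool", "payload": {
  "rows": [
    [0, [1.0, -3.7, 3.1], [0, 0, 0]],
    [0, [1.5, -3.7, 3.1], [0, 0, 0]],
    [0, [1.5, -3.7, 3.1], [0, 0, 0]],
    [0, [1.5, -3.7, 3.0], [0, 0, 0]],
    [0, [1.5, -3.7, 3.1], [0, 0, 0]],
    [0, [1.5, -3.7, 3.1], [0, 0, 0]],
    [0, [1.4, -3.9, 3.0], [0, 0, 0]],
    [0, [0, 0, 0], [0, 0, 0]]
  ]
}}

```text
t: 2.8
tool_pos: [0.501, -0.1273, 0.1184]
eef_rot: [[-0.003, 0.347, 0.938], [-0.0, 0.938, -0.347], [-1.0, -0.001, -0.003]]
ft_force: [-0.4, 0.1, 1.2]
finger_gap: 1.0
```

Run:
```python
from m import *
n='wrist'; im,D=get_image(n); P=cloud(n,D)
sel(n,P,'plate',(.5,-.128),.045,.0255,.035)
sel(n,P,'mould',(.5,-.128),.065,.016,.035)
for q in ['block','mould']: 
    for r in place_of(n,q)[:2]: print(q,r['p'],r['point'],px2z(n,r['point'],.005))
go(.5025,-.128,.022)
save('w1',im)
```

```text
wrist plate 1746 c 0.5038 -0.1253 wh 0.0339 0.0485 ang 69.0 zmed 0.029285856674533373
wrist mould 5978 c 0.5042 -0.1252 wh 0.0702 0.0856 ang 70.2 zmed 0.02030512534284784
block 0.59 [259.1, 186.2] [ 0.5056 -0.1221  0.005 ]
block 0.27 [211.4, 354.8] [ 0.6925 -0.2543  0.005 ]
mould 0.88 [333.0, 33.5] [ 0.3955 -0.0112  0.005 ]
mould 0.88 [292.3, 303.4] [ 0.6552 -0.134   0.005 ]
tool [ 0.5011 -0.123   0.1207] yaw 69.86487212815352 F [-0.0024  0.6311  0.2642] gap 1.002868811634688 t 2.95 shift cm [ 9.8738 -0.4186  0.3081]
```

View pics/w1.png

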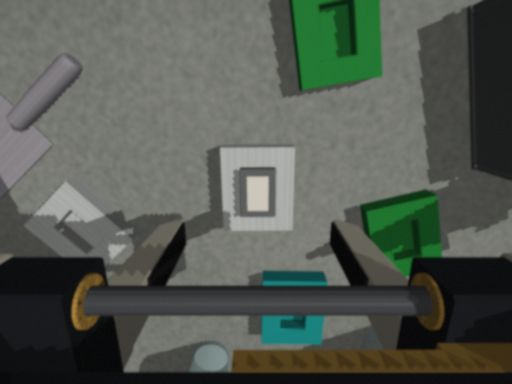

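The wrist view shows the loaded mould at (258,190), squared up with the open jaws. The arm was still settling, so I'll measure again at rest.

Call:
{"api": "servo_tool", "payload": {
  "rows": [
    [0, [0, 0, 0], [0, 0, 0]],
    [0, [0, 0, 0], [0, 0, 0]],
    [0, [0, 0, 0], [0, 0, 0]]
  ]
}}

```text
t: 3.25
tool_pos: [0.5013, -0.1224, 0.1211]
eef_rot: [[0.001, 0.342, 0.94], [-0.0, 0.94, -0.342], [-1.0, 0.0, 0.001]]
ft_force: [-0.5, 0.4, 0.2]
finger_gap: 1.0
```

```bash
cat >> h.py <<'E'
def shot(n):
    f,cx,cy,T=cam(n); im,D=get_image(n); v,u=np.mgrid[:384,:512]; P=np.stack([(u-cx)/f*D,(v-cy)/f*D,D,np.ones_like(D)],-1)
    return im,(P@np.linalg.inv(T).T)[...,:3]
E
python3 - <<'E'
from m import *
n='wrist'; go(.5025,-.128,.022); im,P=shot(n)
sel(n,P,'plate',(.5,-.128),.045,.0255,.035)
sel(n,P,'mould',(.5,-.128),.065,.016,.035)
go(.5025,-.128,.022)
E
```

```text
tool [ 0.5013 -0.1224  0.1211] yaw 69.97740292207028 F [-0.4735  0.4401  0.17  ] gap 0.9996494853878843 t 3.25 shift cm [ 9.9149 -0.4822  0.2969]
wrist plate 1686 c 0.504 -0.1274 wh 0.034 0.0484 ang 69.7 zmed 0.028337125361028448
wrist mould 5813 c 0.5041 -0.1274 wh 0.0701 0.0851 ang 70.1 zmed 0.019316157958590763
tool [ 0.5012 -0.1226  0.121 ] yaw 69.9626986793049 F [ 0.4499  0.5535 -0.6426] gap 1.0026492600369237 t 3.3 shift cm [ 9.9034 -0.4649  0.296 ]
```

Call:
{"api": "servo_tool", "payload": {
  "rows": [
    [0, [1.5, -0.4, 0.4], [0, 0, 0]],
    [0, [3, 0, 0], [0, 0, 0]],
    [0, [2.5, 0, 0], [0, 0, 0]],
    [0, [1.5, 0, 0], [0, 0, 0]],
    [0, [0.8, 0, 0], [0, 0, 0]],
    [0, [0.5, 0, 0], [0, 0, 0]],
    [0, [0, 0, 0], [0, 0, 0]],
    [0, [0, 0, 0], [0, 0, 0]]
  ]
}}

```text
t: 4.1
tool_pos: [0.504, -0.1285, 0.0235]
eef_rot: [[0.001, 0.344, 0.939], [-0.0, 0.939, -0.344], [-1.0, 0.0, 0.001]]
ft_force: [0.3, -0.4, 0.1]
finger_gap: 0.999
```

Call:
{"api": "servo_tool", "payload": {
  "rows": [
    [0.85, [0, 0, 0], [0, 0, 0]],
    [0.85, [0, 0, 0], [0, 0, 0]],
    [0.85, [0, 0, 0], [0, 0, 0]],
    [0.85, [0, 0, 0], [0, 0, 0]],
    [0.85, [0, 0, 0], [0, 0, 0]],
    [0.85, [0, 0, 0], [0, 0, 0]],
    [0.85, [0, 0, 0], [0, 0, 0]],
    [0.85, [0, 0, 0], [0, 0, 0]]
  ],
  "squeeze": 20
}}

```text
t: 4.9
tool_pos: [0.5035, -0.1284, 0.0226]
eef_rot: [[-0.0, 0.344, 0.939], [-0.0, 0.939, -0.344], [-1.0, -0.0, -0.0]]
ft_force: [0.3, -0.0, 1.0]
finger_gap: 0.36
```

Call:
{"api": "servo_tool", "payload": {
  "rows": [
    [0.85, [-0.5, 0, 0], [0, 0, 0]],
    [0.85, [-1, 0, 0], [0, 0, 0]],
    [0.85, [-1.5, 0, 0], [0, 0, 0]],
    [0.85, [-2, 0, 0], [0, 0, 0]],
    [0.85, [-3, 0, 0], [0, 0, 0]],
    [0.85, [-3, 0, 0], [0, 0, 0]],
    [0.85, [-3, 0, 0], [0, 0, 0]],
    [0.85, [-1, 0, 0], [0, 0, 0]],
    [0.85, [0, 0, 0], [0, 0, 0]],
    [0.85, [0, 0, 0], [0, 0, 0]]
  ]
}}

```text
t: 5.9
tool_pos: [0.5032, -0.1283, 0.1717]
eef_rot: [[-0.001, 0.344, 0.939], [0.0, 0.939, -0.344], [-1.0, -0.0, -0.001]]
ft_force: [-0.2, -0.4, -0.7]
finger_gap: 0.359
```

Run:
```python
from h import *
# box frame fit from both cameras: rotate by yaw and look at extents
for n in ['top','side']:
    im,P=shot(n)
    for yaw in [-6.8]:
        a=np.radians(yaw); ex=np.array([np.cos(a),np.sin(a)]); ey=np.array([-np.sin(a),np.cos(a)])
        m=(np.hypot(P[...,0]-.5,P[...,1]-.187)<.16)
        Q=P[m]; X=Q[:,:2]@ex; Y=Q[:,:2]@ey
        r=(Q[:,2]>.045)&(Q[:,2]<.054)&(X<.55)
        print(n,'rim X',np.percentile(X[r],[1,5,50,95]),'Y',np.percentile(Y[r],[1,5,95,99]))
        l=(Q[:,2]>.1)&(Q[:,2]<.2)
        # lid plane (inner face)
        A=np.c_[Q[l][:,2],Y[l],np.ones(l.sum())]; c=np.linalg.lstsq(A,X[l],rcond=None)[0]; print('lid X=%.3f z+%.3f Y+%.4f'%tuple(c),'Y ext',np.percentile(Y[l],[1,3,97,99]),'zmax',np.percentile(Q[:,2],99.9))
        k=(Q[:,2]>.056)&(Q[:,2]<.12)&(X<.5)&(Y>.33)
        print('keeper X',np.percentile(X[k],[2,50,98]),'Y',np.percentile(Y[k],[2,50,98]),'z',np.percentile(Q[k][:,2],[2,50,90,98]))
        o=(Q[:,2]>.02)&(Q[:,2]<.035)&(X>.43)&(X<.53)&(Y>.28)&(Y<.34)
        if o.sum(): print('old X',np.percentile(X[o],[3,97]),'Y',np.percentile(Y[o],[3,97]))
go(.5,.15,.2)
```

```text
top rim X [0.3978 0.3989 0.4763 0.5483] Y [0.1494 0.1508 0.3489 0.357 ]
lid X=0.224 z+0.009 Y+0.5337 Y ext [0.1515 0.1563 0.3419 0.3466] zmax 0.21307280359978195
keeper X [0.3929 0.4167 0.441 ] Y [0.356  0.36   0.3686] z [0.0586 0.0862 0.0901 0.0924]
old X [0.4521 0.4957] Y [0.2956 0.3281]
side rim X [0.3984 0.3996 0.4619 0.5478] Y [0.1463 0.1481 0.3562 0.3596]
lid X=0.149 z+-0.002 Y+0.5468 Y ext [0.2504 0.2581 0.3457 0.3469] zmax 0.19345977029414516
keeper X [0.3941 0.4186 0.4427] Y [0.3536 0.3583 0.3676] z [0.057  0.0765 0.0893 0.0907]
old X [0.4515 0.4982] Y [0.2916 0.3284]
tool [ 0.503  -0.1282  0.1711] yaw 69.90229785379353 F [ 0.1959  0.1542 -0.3971] gap 0.36688070625854924 t 6.0 shift cm [-2.8772 26.0233 -9.8483]
```

Call:
{"api": "servo_tool", "payload": {
  "rows": [
    [0.85, [0, 2.0, -0.8], [0, 0, 0]],
    [0.85, [0, 4.0, -1.6], [0, 0, 0]],
    [0.85, [0, 4.5, -1.8], [0, 0, 0]],
    [0.85, [0, 4.5, -1.8], [0, 0, 0]],
    [0.85, [0, 4.5, -1.8], [0, 0, 0]],
    [0.85, [0, 4.5, -1.8], [0, 0, 0]],
    [0.85, [0, 3.0, -1.1], [-0.08, 0, 0]],
    [0.85, [0, 0, 0], [-0.08, 0, 0]],
    [0.85, [0, 0, 0], [-0.072, 0, 0]],
    [0.85, [0, 0, 0], [0, 0, 0]]
  ]
}}

```text
t: 7.0
tool_pos: [0.4954, 0.1622, 0.1713]
eef_rot: [[-0.002, 0.117, 0.993], [-0.001, 0.993, -0.117], [-1.0, -0.001, -0.002]]
ft_force: [0.0, 0.2, -0.9]
finger_gap: 0.362
```

Run:
```python
from m import *
n='wrist'; go(.4957,.162,.0235); im,P=shot(n); save('w2',im)
a=np.radians(-6.8); ex=np.array([np.cos(a),np.sin(a)]); ey=np.array([-np.sin(a),np.cos(a)])
X=P[...,:2]@ex-.473; Y=P[...,:2]@ey-.2495; Z=P[...,2]
r=(Z>.045)&(Z<.055)&(abs(X)<.085)&(abs(Y)<.105); print('rim',r.sum(),np.percentile(X[r],[1,99]),np.percentile(Y[r],[1,99]))
o=(Z>.02)&(Z<.035)&(abs(X)<.05)&(Y>.02)&(Y<.09); print('old',o.sum(),o.any() and (np.percentile(X[o],[2,98]),np.percentile(Y[o],[2,98])))
```

```text
tool [0.4954 0.1622 0.1713] yaw 83.30078636269806 F [ 0.0174  0.2298 -0.8965] gap 0.3623219480607384 t 7.0 shift cm [14.7825 -0.0023  0.0598]
rim 3060 [-0.073   0.0827] [-0.0992  0.0994]
old 1311 (array([-0.021 ,  0.0261]), array([0.0444, 0.0796]))
```

View pics/w2.png

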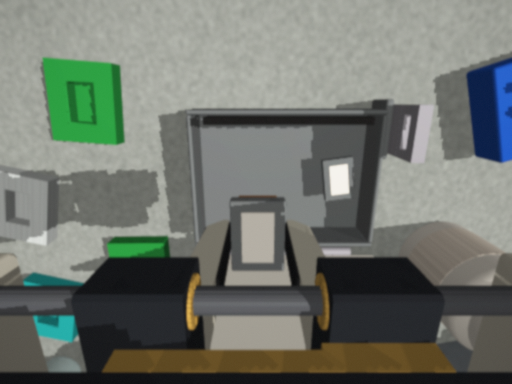

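The block is held square at (258,235). The box is empty on its -y half, and the old block shows at (338,180). Lowering now.

Call:
{"api": "servo_tool", "payload": {
  "rows": [
    [0.85, [2, 0, 0], [0, 0, 0]],
    [0.85, [3, 0, 0], [0, 0, 0]],
    [0.85, [3, 0, 0], [0, 0, 0]],
    [0.85, [2.5, 0, 0], [0, 0, 0]],
    [0.85, [2, 0, 0], [0, 0, 0]],
    [0.85, [1.2, 0, 0], [0, 0, 0]],
    [0.85, [0.7, 0, 0], [0, 0, 0]],
    [0.85, [0.4, 0, 0], [0, 0, 0]],
    [0.85, [0, 0, 0], [0, 0, 0]],
    [0.85, [0, 0, 0], [0, 0, 0]]
  ]
}}

```text
t: 8.05
tool_pos: [0.4962, 0.162, 0.0254]
eef_rot: [[0.001, 0.119, 0.993], [0.0, 0.993, -0.119], [-1.0, 0.0, 0.001]]
ft_force: [-0.1, 0.2, -0.9]
finger_gap: 0.368
```

Call:
{"api": "servo_tool", "payload": {
  "rows": [
    [0.45, [0, 0, 0], [0, 0, 0]],
    [0.45, [0, 0, 0], [0, 0, 0]],
    [0.45, [0, 0, 0], [0, 0, 0]],
    [0.45, [0, 0, 0], [0, 0, 0]],
    [0.45, [0, 0, 0], [0, 0, 0]]
  ]
}}

```text
t: 8.55
tool_pos: [0.4958, 0.162, 0.0247]
eef_rot: [[0.0, 0.118, 0.993], [-0.0, 0.993, -0.118], [-1.0, -0.0, 0.0]]
ft_force: [0.4, -0.1, -0.7]
finger_gap: 0.552
```

Call:
{"api": "servo_tool", "payload": {
  "rows": [
    [0.45, [-1, 0, 0], [0, 0, 0]],
    [0.45, [-2, 0, 0], [0, 0, 0]],
    [0.45, [-3.5, 0, 0], [0, 0, 0]],
    [1, [-4.5, 0, 0], [0, 0, 0]],
    [1, [-4.5, 0, 0], [0, 0, 0]],
    [1, [-4.5, 0, 0], [0, 0, 0]],
    [1, [-4.5, 0, 0], [0, 0, 0]],
    [1, [-2, 0, 0], [0, 0, 0]],
    [1, [0, 0, 0], [0, 0, 0]],
    [1, [0, 0, 0], [0, 0, 0]]
  ]
}}

```text
t: 9.55
tool_pos: [0.4957, 0.1619, 0.2896]
eef_rot: [[0.0, 0.119, 0.993], [0.0, 0.993, -0.119], [-1.0, 0.0, 0.0]]
ft_force: [1.2, 0.2, -0.5]
finger_gap: 0.02
```

```bash
cat >> h.py <<'E'
a=np.radians(-6.8); EX=np.array([np.cos(a),np.sin(a)]); EY=np.array([-np.sin(a),np.cos(a)])
O=.4745*EX+.2495*EY   # box origin in the world
def B(P): return np.stack([(P[...,:2]-O)@EX,(P[...,:2]-O)@EY,P[...,2]],-1)
def W(x,y,z): return np.r_[O+x*EX+y*EY,z]
E
python3 - <<'E'
from h import *
ims=[]
for n in ['wrist','top','side']:
    im,P=shot(n); ims.append(im); Q=B(P); X,Y,Z=Q[...,0],Q[...,1],Q[...,2]
    o=(Z>.02)&(Z<.04)&(abs(X)<.05)&(Y>-.07)&(Y<.0); print(n,'new',o.sum(),o.any() and (np.percentile(X[o],[2,98]),np.percentile(Y[o],[2,98]),np.percentile(Z[o],[5,50,95])))
    for z0 in (.08,.12,.16,.19,.203):
        l=(Z>z0)&(Z<z0+.012)&(X>.04)&(X<.16)&(Y>-.095)&(Y<.095)
        if l.sum()>8: print(n,z0,l.sum(),'lid X',np.percentile(X[l],[3,50,97]),'zmax',Z[l].max())
    for q in ['media_bottle','bolt_knob']:
        for r in place_of(n,q)[:1]:
            u,v=np.clip(np.round(r['point']).astype(int),0,[511,383]); print(q,r['p'],r['point'],P[v,u],Q[v,u])
go(*W(.15,-.07,.2))
save('w3',np.hstack(ims[:1]))
E
```

```text
wrist new 703 (array([-0.0245,  0.0224]), array([-0.0445, -0.0125]), array([0.0265, 0.0283, 0.03  ]))
wrist 0.08 432 lid X [0.0843 0.0854 0.0866] zmax 0.09199479381542125
wrist 0.12 511 lid X [0.0903 0.0915 0.0927] zmax 0.13198918330099302
wrist 0.16 67 lid X [0.0961 0.0974 0.0986] zmax 0.1718445740567165
wrist 0.19 44 lid X [0.1006 0.1018 0.1029] zmax 0.20043052062223388
bolt_knob 0.63 [312.6, 157.9] [0.5092 0.2469 0.0286] [0.0019 0.0559 0.0286]
top new 131 (array([-0.0254,  0.02  ]), array([-0.0454, -0.0133]), array([0.0241, 0.0285, 0.0344]))
top 0.203 26 lid X [0.1011 0.106  0.1096] zmax 0.2115655330025683
media_bottle 0.74 [283.5, 142.0] [ 0.7248 -0.0443  0.1135] [ 0.2504 -0.2076  0.1135]
side new 179 (array([-0.0248,  0.0216]), array([-0.0478, -0.0125]), array([0.0229, 0.0295, 0.0322]))
side 0.08 96 lid X [0.0831 0.0846 0.0863] zmax 0.09194045790751115
side 0.12 99 lid X [0.0893 0.0908 0.0928] zmax 0.13197007357276458
side 0.16 109 lid X [0.0952 0.0967 0.0983] zmax 0.1719970082710247
side 0.19 126 lid X [0.0997 0.1012 0.1255] zmax 0.20195038573593949
side 0.203 157 lid X [0.1014 0.104  0.1104] zmax 0.21346625097865252
media_bottle 0.67 [328.3, 227.3] [ 0.7318 -0.0742  0.0334] [ 0.2609 -0.2365  0.0334]
bolt_knob 0.75 [327.3, 225.9] [ 0.7299 -0.0722  0.0357] [ 0.2588 -0.2348  0.0357]
tool [0.4958 0.1619 0.2893] yaw 83.1952790305037 F [ 0.2962 -0.1177 -0.2857] gap 0.008170438773266071 t 10.0 shift cm [ 8.9223 -3.998  15.1411]
```

View pics/w3.png

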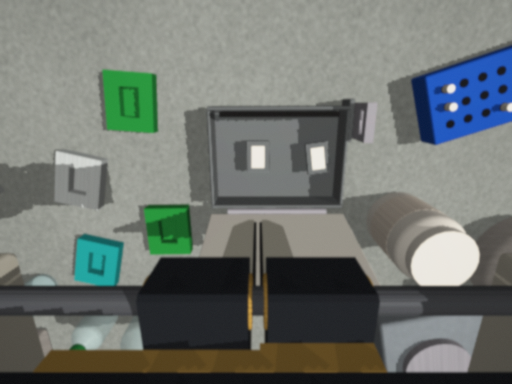

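The stored block lies flat at (258,157) in the image, box (-0.001,-0.029), clear of the old one at (317,157). The lid leans back to about 1.72 rad. Next I move behind it.

Call:
{"api": "servo_tool", "payload": {
  "rows": [
    [1, [0, -1, 3], [0, 0, 0]],
    [1, [0, -1, 4.5], [0, 0, 0]],
    [1, [0, -1, 4.5], [0, 0, 0]],
    [1, [0, -1, 4.1], [0, 0, 0]],
    [1, [2, 0, 0], [0, 0, 0]],
    [1, [3.5, 0, 0], [0, 0, 0]],
    [1, [3.5, 0, 0], [0, 0, 0]],
    [1, [2, 0, 0], [0, 0, 0]],
    [1, [0, 0, 0], [0, 0, 0]],
    [1, [0, 0, 0], [0, 0, 0]]
  ]
}}

```text
t: 11.0
tool_pos: [0.6511, 0.1032, 0.1803]
eef_rot: [[0.0, 0.119, 0.993], [-0.0, 0.993, -0.119], [-1.0, 0.0, 0.0]]
ft_force: [-0.6, -0.4, 1.1]
finger_gap: 0.008
```

Run:
```python
from h import *
s=sense(); b=B(np.array(s['tool_pos'])); print('box',b,s['ft_force'],s['t'])
go(*W(.16,-.07,.18))
r=.128; th=np.r_[1.57,1.5,1.4,1.3,1.2,1.1,1.0,.9,.8,.7,.6,.5,.42,.34,.27,.21,.16,.13,.11,.10,.09]
x=.080-r*np.cos(th)+.008*np.sin(th)+.0075; z=.052+r*np.sin(th)+.008*np.cos(th)
px,pz=b[0],b[2]
for t,X,Z in zip(th,x,z): print(round(t,2),'X %.4f z %.4f'%(X,Z),'tx %.2f tz %.2f'%((pz-Z)*100,(X-px)*100)); px,pz=X,Z
```

```text
box [ 0.1598 -0.07    0.1803] [-0.5972 -0.4313  1.1007] 11.0
tool [0.6511 0.1032 0.1803] yaw 83.19352879605262 F [-0.5972 -0.4313  1.1007] gap 0.007647286883361532 t 11.0 shift cm [ 0.0337 -0.0027  0.0173]
1.57 X 0.0954 z 0.1800 tx 0.03 tz -6.44
1.5 X 0.0864 z 0.1802 tx -0.02 tz -0.90
1.4 X 0.0736 z 0.1795 tx 0.07 tz -1.28
1.3 X 0.0610 z 0.1775 tx 0.20 tz -1.27
1.2 X 0.0486 z 0.1742 tx 0.33 tz -1.24
1.1 X 0.0366 z 0.1697 tx 0.45 tz -1.20
1.0 X 0.0251 z 0.1640 tx 0.57 tz -1.15
0.9 X 0.0142 z 0.1572 tx 0.68 tz -1.09
0.8 X 0.0041 z 0.1494 tx 0.78 tz -1.01
0.7 X -0.0052 z 0.1406 tx 0.88 tz -0.93
0.6 X -0.0136 z 0.1309 tx 0.97 tz -0.84
0.5 X -0.0210 z 0.1204 tx 1.05 tz -0.74
0.42 X -0.0261 z 0.1115 tx 0.89 tz -0.51
0.34 X -0.0305 z 0.1022 tx 0.93 tz -0.44
0.27 X -0.0337 z 0.0939 tx 0.84 tz -0.32
0.21 X -0.0360 z 0.0865 tx 0.73 tz -0.23
0.16 X -0.0376 z 0.0803 tx 0.62 tz -0.16
0.13 X -0.0384 z 0.0765 tx 0.38 tz -0.08
0.11 X -0.0388 z 0.0740 tx 0.25 tz -0.05
0.1 X -0.0391 z 0.0727 tx 0.13 tz -0.02
0.09 X -0.0393 z 0.0715 tx 0.13 tz -0.02
```

Call:
{"api": "servo_tool", "payload": {
  "rows": [
    [1, [0, 0, -1.8], [0, 0, 0]],
    [1, [0, 0, -1.8], [0, 0, 0]],
    [1, [0, 0, -1.4], [0, 0, 0]],
    [1, [0, 0, -1.4], [0, 0, 0]],
    [1, [0, 0, -1.0], [0, 0, 0]],
    [1, [0.1, 0, -1.2], [0, 0, 0]],
    [1, [0.2, 0, -1.3], [0, 0, 0]],
    [1, [0.3, 0, -1.2], [0, 0, 0]]
  ]
}}

```text
t: 11.8
tool_pos: [0.5397, 0.1164, 0.1734]
eef_rot: [[-0.0, 0.118, 0.993], [-0.0, 0.993, -0.118], [-1.0, -0.0, -0.0]]
ft_force: [1.5, 0.4, 0.0]
finger_gap: 0.003
```

Call:
{"api": "servo_tool", "payload": {
  "rows": [
    [1, [0.5, 0, -1.2], [0, 0, 0]],
    [1, [0.6, 0, -1.2], [0, 0, 0]],
    [1, [0.7, 0, -1.1], [0, 0, 0]],
    [1, [0.8, 0, -1.0], [0, 0, 0]],
    [1, [0.9, 0, -0.9], [0, 0, 0]],
    [1, [1.0, 0, -0.8], [0, 0, 0]],
    [1, [1.0, 0, -0.7], [0, 0, 0]],
    [1, [0.9, 0, -0.5], [0, 0, 0]],
    [1, [0.9, 0, -0.4], [0, 0, 0]],
    [1, [0, 0, 0], [0, 0, 0]]
  ]
}}

```text
t: 12.8
tool_pos: [0.4625, 0.1255, 0.0992]
eef_rot: [[-0.002, 0.118, 0.993], [-0.0, 0.993, -0.118], [-1.0, -0.001, -0.002]]
ft_force: [-0.7, 0.2, 0.2]
finger_gap: 0.003
```

```bash
cat >> h.py <<'E'
def st():
    s=sense(); print('box',B(np.array(s['tool_pos'])),'F',np.array(s['ft_force']),'gap',round(s['finger_gap'],3),'t',s['t'])
def lidang(P):
    Q=B(P); X,Y,Z=Q[...,0],Q[...,1],Q[...,2]
    return Q
E
python3 - <<'E'
from h import *
st(); im,P=shot('side'); Q=B(P); X,Y,Z=Q[...,0],Q[...,1],Q[...,2]
m=(X>-.1)&(X<.06)&(Y>-.095)&(Y<-.04)&(Z>.058)&(Z<.2)
print(m.sum(), np.polyfit(X[m],Z[m],1) if m.sum()>10 else '')
save('s4',im[60:300,100:420])
E
```

```text
box [-0.0301 -0.0701  0.0992] F [-0.6962  0.2463  0.1807] gap 0.003 t 12.8
702 [-0.3219  0.0866]
```

View pics/s4.png

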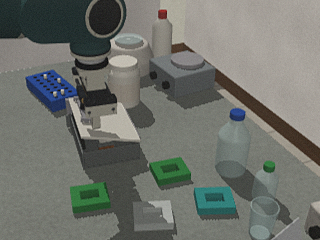

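The lid is following the finger at about 0.31 rad. I'll carry on down to the seal.

Call:
{"api": "servo_tool", "payload": {
  "rows": [
    [1, [0.7, 0, -0.3], [0, 0, 0]],
    [1, [0.6, 0, -0.2], [0, 0, 0]],
    [1, [0.5, 0, -0.2], [0, 0, 0]],
    [1, [0.3, 0, -0.1], [0, 0, 0]],
    [1, [0.2, 0, 0], [0, 0, 0]],
    [1, [0.2, 0, 0], [0, 0, 0]],
    [1, [0.1, 0, 0], [0, 0, 0]],
    [1, [0, 0, 0], [0, 0, 0]],
    [1, [0, 0, 0], [0, 0, 0]]
  ]
}}

```text
t: 13.75
tool_pos: [0.4554, 0.1265, 0.0747]
eef_rot: [[0.0, 0.118, 0.993], [0.0, 0.993, -0.118], [-1.0, 0.0, 0.0]]
ft_force: [-0.2, -0.6, -0.7]
finger_gap: 0.005
```

Run:
```python
from h import *
st()
```

```text
box [-0.0373 -0.0699  0.0747] F [-0.2485 -0.5602 -0.7304] gap 0.005 t 13.75
```

Call:
{"api": "servo_tool", "payload": {
  "rows": [
    [1, [0.15, 0, 0], [0, 0, 0]],
    [1, [0.1, 0, 0], [0, 0, 0]],
    [1, [0.1, 0, 0], [0, 0, 0]],
    [1, [0, 0, 0], [0, 0, 0]],
    [1, [0, 0, 0], [0, 0, 0]]
  ]
}}

```text
t: 14.25
tool_pos: [0.4553, 0.1266, 0.0715]
eef_rot: [[-0.0, 0.118, 0.993], [0.0, 0.993, -0.118], [-1.0, 0.0, -0.0]]
ft_force: [-3.2, -0.4, 5.9]
finger_gap: 0.006
```

Run:
```python
from h import *
st()
```

```text
box [-0.0374 -0.0699  0.0715] F [-3.1703 -0.4274  5.8717] gap 0.006 t 14.25
```

Call:
{"api": "servo_tool", "payload": {
  "rows": [
    [1, [-1, 0, 0], [0, 0, 0]],
    [1, [-3, 0, 0], [0, 0, 0]],
    [0.4, [-4, 0.5, 0], [0, 0, 0]],
    [0.4, [-3, 3, 0], [0, 0, 0]],
    [0.4, [0, 3.5, 0], [0, 0, 0]],
    [0.4, [0, 2, 0], [0, 0, 0]],
    [0.4, [0, 0, 0], [0, 0, 0]],
    [0.4, [0, 0, 0], [0, 0, 0]]
  ]
}}

```text
t: 15.05
tool_pos: [0.4659, 0.2159, 0.1814]
eef_rot: [[-0.0, 0.118, 0.993], [-0.0, 0.993, -0.118], [-1.0, -0.0, -0.0]]
ft_force: [-0.1, 0.2, -0.1]
finger_gap: 0.47
```

Run:
```python
from h import *
st(); im,P=shot('wrist'); Q=B(P); X,Y,Z=Q[...,0],Q[...,1],Q[...,2]; save('w5',im)
m=(X>-.08)&(X<.0)&(Y>-.095)&(Y<-.04)&(Z>.058)&(Z<.1)
c=np.polyfit(X[m],Z[m],1); print('plate',m.sum(),c)
H=Z-np.polyval(c,X)
for nm,k in (('knob',(H>.026)&(H<.045)),('bar',(H>.005)&(H<.013))):
    k=k&(X>-.09)&(X<0)&(abs(Y)<.105); 
    if k.sum()>5: print(nm,k.sum(),'X',np.percentile(X[k],[2,50,98]),'Y',np.percentile(Y[k],[2,50,98]),'z',np.percentile(Z[k],[2,50,98]))
k=(X>-.09)&(X<-.02)&(Y>.104)&(Y<.135)&(Z>.05); print('keeper X',np.percentile(X[k],[2,50,98]),'Y',np.percentile(Y[k],[2,50,98]),'z',np.percentile(Z[k],[2,50,98]))
for r in place_of('wrist','bolt_knob')[:2]:
    u,v=np.round(r['point']).astype(int); print('knob net',r['p'],r['point'],Q[v,u], B(px2z('wrist',r['point'],.105)))
```

```text
box [-0.0374  0.02    0.1814] F [-0.0626  0.1521 -0.1215] gap 0.47 t 15.05
plate 4004 [-0.1102  0.0681]
knob 246 X [-0.0578 -0.051  -0.0421] Y [0.0174 0.0236 0.0289] z [0.1011 0.1057 0.1075]
bar 2039 X [-0.0651 -0.053  -0.039 ] Y [-0.0325  0.0363  0.0932] z [0.0805 0.0825 0.0874]
keeper X [-0.0799 -0.0571 -0.031 ] Y [0.1078 0.1101 0.1197] z [0.0522 0.0861 0.0884]
knob net 0.58 [259.8, 182.7] [-0.048   0.0236  0.1056] [-0.048   0.0228  0.105 ]
```

View pics/w5.png

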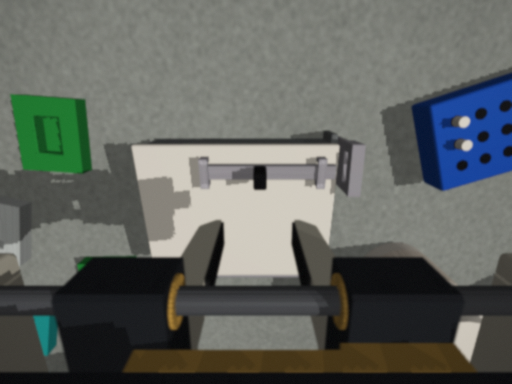

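The lid rests ajar at about 0.11 rad. The knob is at (260,178), box (-0.050,0.0235,0.1055). The bar's guides are at columns 204 and 320, which leaves room for the fingers. The keeper is at (350,165).

Call:
{"api": "servo_tool", "payload": {
  "rows": [
    [0.6, [1, 0.3, -1.4], [0, 0, 0]],
    [0.6, [2.5, 0, 0], [0, 0, 0]],
    [0.6, [2.5, 0, 0], [0, 0, 0]],
    [0.6, [1.7, 0, 0], [0, 0, 0]],
    [0.6, [1.0, 0, 0], [0, 0, 0]],
    [0.6, [0.5, 0, 0], [0, 0, 0]],
    [0.6, [0.2, 0, 0], [0, 0, 0]],
    [0.6, [0, 0, 0], [0, 0, 0]],
    [0.6, [0, 0, 0], [0, 0, 0]]
  ]
}}

```text
t: 16.05
tool_pos: [0.4528, 0.2206, 0.0879]
eef_rot: [[0.001, 0.119, 0.993], [0.0, 0.993, -0.119], [-1.0, 0.0, 0.001]]
ft_force: [-0.5, 0.4, 0.0]
finger_gap: 0.402
```

Call:
{"api": "servo_tool", "payload": {
  "rows": [
    [0.95, [0, 0, 0], [0, 0, 0]],
    [0.95, [0, 0, 0], [0, 0, 0]],
    [0.95, [0, 0, 0], [0, 0, 0]],
    [0.95, [0, 0, 0], [0, 0, 0]],
    [0.95, [0, 0, 0], [0, 0, 0]],
    [0.95, [0, 0, 0], [0, 0, 0]]
  ],
  "squeeze": 10
}}

```text
t: 16.65
tool_pos: [0.4525, 0.2205, 0.0872]
eef_rot: [[0.0, 0.119, 0.993], [-0.0, 0.993, -0.119], [-1.0, -0.0, 0.0]]
ft_force: [-0.6, -0.9, 1.6]
finger_gap: 0.127
```

Run:
```python
from h import *
st()
```

```text
box [-0.0513  0.023   0.0872] F [-0.6175 -0.9308  1.5975] gap 0.127 t 16.65
```

Call:
{"api": "servo_tool", "payload": {
  "rows": [
    [0.95, [0.15, 0, 0], [0, 0, 0]],
    [0.95, [0.15, 0, 0], [0, 0, 0]],
    [0.95, [0.15, 0, 0], [0, 0, 0]],
    [0.95, [0.15, 0, 0], [0, 0, 0]],
    [0.95, [0.15, 0, 0], [0, 0, 0]],
    [0.95, [0.15, 0, 0], [0, 0, 0]],
    [0.95, [0, 0, 0], [0, 0, 0]],
    [0.95, [0, 0, 0], [0, 0, 0]]
  ],
  "squeeze": 3
}}

```text
t: 17.45
tool_pos: [0.4518, 0.2206, 0.078]
eef_rot: [[-0.002, 0.118, 0.993], [0.0, 0.993, -0.118], [-1.0, -0.0, -0.002]]
ft_force: [-7.0, -0.9, 6.5]
finger_gap: 0.13
```

Run:
```python
from h import *
st()
im,P=shot('side'); Q=B(P); X,Y,Z=Q[...,0],Q[...,1],Q[...,2]
m=(X>-.08)&(X<.06)&(Y>-.095)&(Y<-.05)&(Z>.055)&(Z<.1); print(m.sum(),np.polyfit(X[m],Z[m],1))
st()
```

```text
box [-0.052   0.0231  0.078 ] F [-7.0479 -0.9216  6.4777] gap 0.13 t 17.45
537 [-0.0678  0.0666]
box [-0.052   0.0231  0.0779] F [-7.3957 -0.8192  6.9301] gap 0.131 t 17.5
```

Call:
{"api": "servo_tool", "payload": {
  "rows": [
    [0.95, [0, 0.2, -0.1], [0, 0, 0]],
    [0.95, [0, 0.3, 0], [0, 0, 0]],
    [0.95, [0, 0.3, 0], [0, 0, 0]],
    [0.95, [0, 0.2, 0], [0, 0, 0]],
    [0.95, [0, 0, 0], [0, 0, 0]],
    [0.95, [0, 0, 0], [0, 0, 0]]
  ],
  "squeeze": 8
}}

```text
t: 18.1
tool_pos: [0.4528, 0.2309, 0.0782]
eef_rot: [[0.0, 0.118, 0.993], [0.001, 0.993, -0.118], [-1.0, 0.001, 0.0]]
ft_force: [4.3, 2.0, 2.6]
finger_gap: 0.128
```

Call:
{"api": "servo_tool", "payload": {
  "rows": [
    [0.95, [0, 0.15, 0], [0, 0, 0]],
    [0.95, [0, 0.15, 0], [0, 0, 0]],
    [0.95, [0, 0.15, 0], [0, 0, 0]],
    [0.95, [0, 0.1, 0], [0, 0, 0]],
    [0.95, [0, 0, 0], [0, 0, 0]]
  ]
}}

```text
t: 18.6
tool_pos: [0.4532, 0.2338, 0.0781]
eef_rot: [[-0.001, 0.119, 0.993], [-0.005, 0.993, -0.119], [-1.0, -0.005, -0.0]]
ft_force: [-0.4, -21.9, 9.2]
finger_gap: 0.164
```

```bash
python3 -c "
from h import *
st()"
```

```text
box [-0.0522  0.0363  0.0781] F [ -0.4335 -21.861    9.2403] gap 0.164 t 18.6
```

The tongue butts at 13 mm of travel, so it's too high. I'll back off, lower 2 mm and try again.

Call:
{"api": "servo_tool", "payload": {
  "rows": [
    [0.95, [0, -0.3, 0], [0, 0, 0]],
    [0.95, [0, -0.1, 0], [0, 0, 0]],
    [0.95, [0.1, 0, 0], [0, 0, 0]],
    [0.95, [0.1, 0, 0], [0, 0, 0]],
    [0.95, [0, 0, 0], [0, 0, 0]],
    [0.95, [0, 0.15, 0], [0, 0, 0]],
    [0.95, [0, 0.15, 0], [0, 0, 0]],
    [0.95, [0, 0.1, 0], [0, 0, 0]],
    [0.95, [0, 0, 0], [0, 0, 0]]
  ]
}}

```text
t: 19.5
tool_pos: [0.4532, 0.2361, 0.0764]
eef_rot: [[-0.0, 0.118, 0.993], [-0.0, 0.993, -0.118], [-1.0, -0.0, -0.0]]
ft_force: [-0.7, -1.3, 7.7]
finger_gap: 0.129
```

```bash
python3 -c "
from h import *
st()"
```

```text
box [-0.0525  0.0386  0.0764] F [-0.6976 -1.3027  7.7355] gap 0.129 t 19.5
```

Now it slips in: 15.6 mm of travel with only about 1 N resisting. Sliding it home.

Call:
{"api": "servo_tool", "payload": {
  "rows": [
    [0.95, [0.04, 0.15, 0], [0, 0, 0]],
    [0.95, [0, 0.2, 0], [0, 0, 0]],
    [0.95, [0, 0.2, 0], [0, 0, 0]],
    [0.95, [0, 0.2, 0], [0, 0, 0]],
    [0.95, [0, 0.2, 0], [0, 0, 0]],
    [0.95, [0, 0.1, 0], [0, 0, 0]],
    [0.95, [0, 0, 0], [0, 0, 0]],
    [0.95, [0, 0, 0], [0, 0, 0]]
  ]
}}

```text
t: 20.3
tool_pos: [0.454, 0.2448, 0.0755]
eef_rot: [[-0.002, 0.119, 0.993], [-0.004, 0.993, -0.119], [-1.0, -0.004, -0.001]]
ft_force: [-3.7, -17.3, 8.9]
finger_gap: 0.138
```

```bash
python3 -c "
from h import *
st()"
```

```text
box [-0.0526  0.0474  0.0755] F [ -3.6671 -17.2714   8.8629] gap 0.138 t 20.3
```

Call:
{"api": "servo_tool", "payload": {
  "rows": [
    [0.75, [0, 0, 0], [0, 0, 0]],
    [0.75, [0, 0, 0], [0, 0, 0]],
    [0.75, [0, 0, 0], [0, 0, 0]],
    [0.75, [-0.5, 0, 0], [0, 0, 0]],
    [0.75, [-1.5, 0, 0], [0, 0, 0]],
    [0.75, [-3, 0, 0], [0, 0, 0]],
    [0.75, [-4, 0, 0], [0, 0, 0]],
    [0.75, [-2, 0, 0], [0, 0, 0]],
    [0.75, [0, 0, 0], [0, 0, 0]],
    [0.75, [0, 0, 0], [0, 0, 0]]
  ]
}}

```text
t: 21.3
tool_pos: [0.4545, 0.2464, 0.1859]
eef_rot: [[0.0, 0.118, 0.993], [0.0, 0.993, -0.118], [-1.0, 0.0, 0.0]]
ft_force: [-0.0, 0.1, 0.3]
finger_gap: 0.25
```

Run:
```python
from h import *
st(); im,P=shot('wrist'); Q=B(P); X,Y,Z=Q[...,0],Q[...,1],Q[...,2]; save('w6',im)
m=(X>-.08)&(X<.0)&(Y>-.095)&(Y<-.04)&(Z>.055)&(Z<.1)
c=np.polyfit(X[m],Z[m],1); print('plate',m.sum(),c); H=Z-np.polyval(c,X)
k=(H>.026)&(H<.045)&(X>-.09)&(X<0)&(abs(Y)<.09); print('knob',k.sum(),'X',np.percentile(X[k],[2,50,98]),'Y',np.percentile(Y[k],[2,50,98]),'z',np.percentile(Z[k],[2,50,98]))
```

```text
box [-0.0524  0.049   0.1859] F [-0.0204  0.0627  0.2776] gap 0.25 t 21.3
plate 3676 [-0.0569  0.0638]
knob 222 X [-0.0603 -0.0534 -0.0447] Y [0.0425 0.0481 0.0537] z [0.094  0.0987 0.1004]
```

View pics/w6.png

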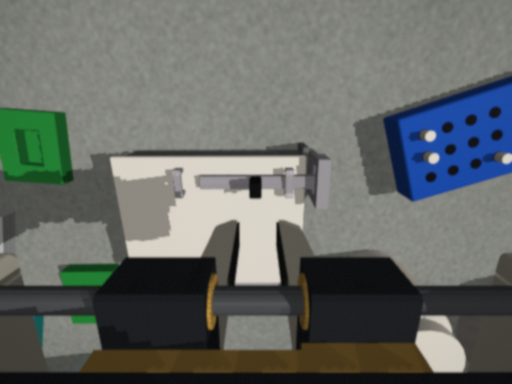

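The tongue is in the keeper at (315,180) and the knob is at (255,187), 24.5 mm along its travel. With the tool clear, the lid holds at about 0.057 rad. Handing in.

```bash
python3 -c "
from plant import *
print(job_done())"
```

```text
the job is handed in; nothing more can be done
None
```

The block is in the dry box, the lid is bolted down, and I've handed the job in at about 21 s of the 72 s allowed; no verdict is reported.

- **Block:** I lifted it out of the mould by its label plate. It lay flat on the box floor at about box (-0.001, -0.029), with its top 28–29 mm above the bench. That left a gap of roughly 57 mm to the old block. I checked this before closing the lid, so not again afterwards.
- **Lid and bolt:** I swung the lid down with the closed fingers. The first try with the bolt butted on the keeper at about 22 N sideways, because the lid was too high. About 2 mm lower the bolt slipped in with about 1 N of resistance, and I slid it on until it stopped. The vertical force readings stayed below 10 N, well under the 45 N limit.
- **Last checks, with the tool clear:** The lid held at about 0.057 rad (limit 0.092). The knob had moved 24.5 mm (at least 18 mm needed), about 1.5 mm short of the nominal 26 mm, which is within what I can measure. The tool read no contact force.
- **Bystanders:** I didn't measure them again at the end. I felt no contact with any of them.

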